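# Put the listening headphones back on their stand and reset the amplifier's level

## Robot

A 7-joint arm with a two-finger parallel gripper is mounted at the origin on a cart in front of the work surface, level with it; the furniture and walls round the work are solid. World frame = base frame: x ahead of the robot, y to its left, z up, the work surface at z = 0. Lengths are in m, angles in rad, forces in N, time in s.
With the tool pointing down it reaches from about 0.4 to 0.875 m from the base axis. Payload 19.3 kg.
Tool frame: the origin (TCP) lies at the very end of the fingers, on their centre line; the grasp point (between the pads) lies 19 mm behind it; z points along the fingers, y is the line along which they close (so a half turn about z gives the same grasp; the last joint's range is limited). The gripper opens to 85 mm and grips with 20 to 120 N. Pads are 22 mm wide; open, the fingers measure 114 mm over their backs; the gripper's body (76 mm by 85 mm) begins 54 mm behind the grasp point. The pads swing forward as they close: fully open they stand 13 mm farther back than shut.
Start: joints at [1.16, 0.521, -0.036, 1.599, 0.021, 1.021, -0.113], TCP at [0.209, -0.589, 0.231] pointing down, gripper open.
Joint ranges: [-2.91, 2.91], [-0.3, 2.13], [-1.5, 1.42], [0.17, 2.43], [-1.26, 4.41], [0.16, 1.93], [-2.52, 2.52]. Speed limits (rad/s): [1.89, 1.89, 2.39, 2.39, 3.01, 3.01, 3.01].

## Interface

Orientations are given as [roll, pitch, yaw] about the fixed x, y, z axes, in that order (R = Rz(yaw) Ry(pitch) Rx(roll)).
In Python, from workcell import observe, grab_frame, job_done gives the robot as it stands.
- The arm moves only by the tool move_arm, never from a script. Its argument "plan" is a list that holds one entry, the list of rows, each a list of 7 numbers: the shift along the tool's x, y, z each as a share of 0.02 m, from -1 to 1, then the turn, a rotation vector about the tool's x, y, z each as a share of 6 degrees, from -1 to 1, then the opening, from -1 (shut) to 1 (fully open). A call has exactly 10 rows; each row shifts and turns the commanded pose from where the row before left it, along the tool's axes as they then stand; what a row does not reach is not made up. A row lasts 1/10 s, in which the tool goes at most 50 mm and 8.59 degrees, less where a joint would pass 70% of its speed; a pose out of reach is approached as far as the arm can. A call with a number of a shift or a turn outside -1 to 1 is refused whole. A call with a gripper value outside its range is refused whole. The fingers move at their own pace and stop on an object; "grip_force" is the grip in N (left out, the last holds). Time passes only in rows, so rows that do not move let the fingers close, or fill a call up. It gives the time, the measured TCP pose, the force, the opening and the grip force at its end, in the units of the state.
- observe(): the state, without advancing time (a new reading comes with each control period).
- grab_frame(name): name is "side" or "top"; returns a dict with "color" (420x560x3 uint8, red, green, blue), "intrinsics" (3x3 intrinsics, pixels), "position" and "orientation" of the camera in the world. Camera axes: x right, y down, z forward; pixel columns grow to the right and rows downward; lengths in m; the calibration is good to about 2 mm. A picture is of the moment at which its call begins. There is no depth.
- job_done(): hands the job in; it is judged then, once.
The state is a dict: "clock": time; "qpos": joint angles; "qd": joint speeds; "joint_efforts": joint torques, N m; "position": TCP position; "tool_rot": TCP orientation; "force": force on the tool from outside, world axes, zero at the start; "moment": the same for the moment, N m; "grip_width": finger opening in m; "finger_force": force on a finger pad.
Only numpy, scipy, OpenCV 4.12 (cv2) and the standard library are available. Lean on these libraries where they do the work, as an engineer would, in place of code of your own. Each camera call takes 0.05 s, during which the arm holds its last target. There are 200 camera calls.

## Task

The phone's sound check is finished, so put the listening station back in order. Hang the headphones on their stand, headband over the rubber-sleeved bar between the stop disc and the bend with one ear cup hanging free on each side; lower them on, do not let them drop. Also turn the volume knob of the headphone amplifier back to the test level, the one long mark on its scale, and leave the opened phone and the small pot where they are.

Things in the scene. Friction and masses are not known exactly. Their poses are not given: they have to be found in the camera images.
- headphones: Loose rigid over-ear headphones, no cable, grey cups, black band, standing on the flat undersides of the cups. Origin midway under the cups; z up, y from cup to cup (sides alike), x across the band. 177 mm wide (y), 172 high; cups 68 (x) x 91 high x 40 thick, gap between the ear pads 88. At the crown the band is 30 mm wide (x: grasp here) and 14 thick with its padding
- band_top (a point): Top of the headphones' band at its crown, 172 mm above the undersides of the cups; axes as the headphones'
- band_under (a point): Underside of the padded band at its crown, 14 mm straight below band_top; axes as the headphones'. This is what rests on the bar
- stand: Headphone stand, fixed: round dark steel base, 130 mm across, 12 mm high, a tube rising 45 mm behind the origin (+x) and bent forward into a level bar. Origin under the base; the bar runs along x, its free end towards -x. Bar top 220 mm above the bench, nothing above it
- bar_mid (a point): Centre of the straight rubber-sleeved part of the bar, on its axis, 211 mm above the bench; x along the bar, free end at -x. Sleeve radius 9 mm, 110 mm long (x -55 to +55 mm); at -55 mm a stop disc of radius 14 mm, 6 mm thick, ends the bar; at +55 mm the bend down into the upright begins
- amp: Headphone amplifier, fixed: box 110 (x) x 130 (y) x 46 mm high, light metal top; origin under its middle, front (two sockets) towards -x. Round black volume knob amid the top, round it eleven black marks, 27 degrees apart, clockwise from half past seven seen from the front; the fourth, 54 degrees left of straight back (from +x towards +y), is the long one, 19 x 4.5 mm
- knob_top (a point): Centre of the volume knob's top face, on its axis, 73 mm above the bench; x points along the white pointer line. The knob is 40 mm across and its grip reaches 25 mm below this point, to 2 mm above the box
- volume (a joint): Angle of the volume knob, rad: 0 at the first mark, grows as it is turned clockwise seen from above (louder), stops at 4.71; each mark is 0.471 further, the long mark is at 1.414. Turns smoothly and stays where it is left
- phone: Bystander: loose opened phone lying flat, 143 x 72 x 15 mm; origin under its middle, x along its length
- pot: Bystander: small loose screw pot with a green lid, 40 mm across, 22 mm high; origin under its middle

How it is judged:
At the end, for the whole second after the job is handed in: Headphones at rest, hung by the crown of the band: its underside on the bar within 6 mm in height, 20 mm sideways, 40 mm along the bar from bar_mid; upright within 0.25 rad, band square across the bar within 0.35 rad. Volume knob within 0.14 rad of the long mark (1.414 rad) (x of band_under in the frame of bar_mid between -0.04 and 0.04 m and y of band_under in the frame of bar_mid between -0.02 and 0.02 m and z of band_under in the frame of bar_mid between 0.003 and 0.015 m and angle between headphones's own z axis and vertical below 0.25 rad and angle between the x axis of headphones and the x axis of stand, either way round below 0.35 rad and contact force between headphones and stand above 0.5 N and linear speed of headphones below 0.03 m/s and angular speed of headphones below 0.3 rad/s and value of joint volume between 1.274 and 1.554 rad); the robot touches nothing.
It fails at once if the headphones are dropped (moving faster than 0.6 m/s while the fingers do not hold them) (linear speed of headphones above 0.6 m/s and contact force between the fingers and headphones below 0.1 N).
It fails at once if the opened phone is moved by more than 40 mm (distance of phone from where it was at the start of the episode above 0.04 m).
It fails at once if the small pot is moved by more than 40 mm (distance of pot from where it was at the start of the episode above 0.04 m).
It also fails if it takes over 54 s, if anything falls off the work surface, if the arm or the gripper's body presses on something with over 40 N, if the wrist force passes 120 N, or if a joint passes its speed limit or range.

## Working session

There is one attempt and no reset: what is moved stays moved. The work goes in short steps, Python scripts to look and compute and a tool call to move; the robot and the scene stay as the last step left them, time stands still between calls to the robot, and variables do not carry over. Pictures are saved under pics/ and viewed, at most 10 in all, crops included, and the job is handed in when it is done.

Besides the shell and the picture viewer there is one more tool, called after "Emit:" as name(argument=value, ...), one argument or row to a line, values as JSON. move_arm: Moves the arm, as the interface text tells. Shift numbers are shares of 0.02 m and turn numbers shares of 6 degrees, none past 1 either way. Its arguments: {"type":"object","properties":{"plan":{"type":"array"},"grip_force":{"type":"number"}},"required":["plan"]}

```bash
mkdir -p pics
python3 - <<'E'
from workcell import observe, grab_frame
import cv2,numpy as np
np.set_printoptions(precision=4,suppress=True)
for n in("top","side"):
    f=grab_frame(n); cv2.imwrite(f"pics/{n}0.png",f["color"][:,:,::-1]); print(n,f["intrinsics"],f["position"],f["orientation"])
s=observe(); print(s)
E
```

```text
top [[526.0581   0.     282.3694]
 [  0.     526.0581 211.587 ]
 [  0.       0.       1.    ]] [0.3137 0.0868 1.3675] [-2.9944 -0.0066 -1.5574]
side [[405.9229   0.     279.3182]
 [  0.     405.9229 207.7293]
 [  0.       0.       1.    ]] [0.1077 0.8186 0.5881] [-2.0569 -0.0187 -2.636 ]
{'clock': 0.1, 'qpos': array([ 1.1598,  0.5219, -0.0363,  1.5999,  0.0212,  1.0211, -0.1128]), 'qd': array([ 0.0001, -0.0005,  0.0013, -0.0015,  0.0022, -0.0002, -0.0036]), 'joint_efforts': array([  0.0048, -92.8489,   1.9846, -37.0532,   0.0182,   0.0054,
        -0.    ]), 'position': array([ 0.2087, -0.5888,  0.2308]), 'tool_rot': array([-3.1406,  0.0001,  0.3408]), 'force': array([ 0.3458, -0.4954,  0.5712]), 'moment': array([ 0.0038, -0.0387, -0.0077]), 'finger_force': 0.0, 'grip_width': 0.0856313872717573}
```

View pics/top0.png

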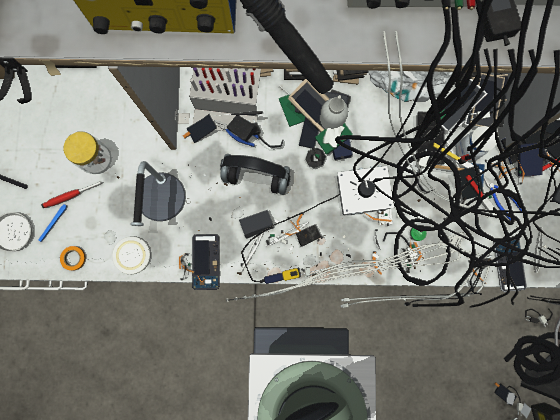

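View pics/side0.png

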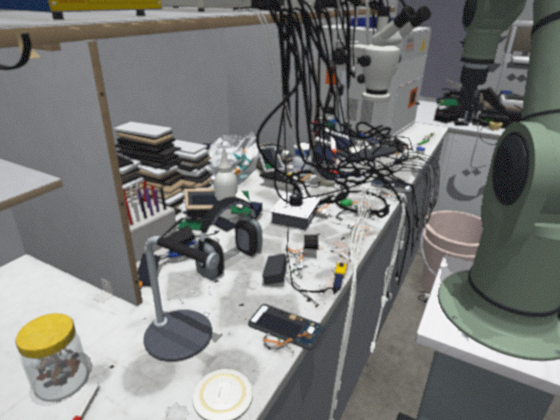

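Top view: stand base at (163,195) with its bar from (152,168) to (138,222), headphones at (255,172), amp at (365,189), phone at (206,262), pot at (418,235). Side view: stand at (178,290), headphones at (230,235), amp at (296,212). Next I measure precisely on zoomed crops.

```bash
cat > h.py <<'E'
import numpy as np,cv2
from scipy.spatial.transform import Rotation as R
from workcell import observe, grab_frame
np.set_printoptions(precision=4,suppress=True)
def ray(f,p):
    d=np.linalg.inv(f["intrinsics"])@[p[0],p[1],1.]
    return np.array(f["position"]),R.from_euler('xyz',f["orientation"]).as_matrix()@d
def plane(f,p,z):
    o,d=ray(f,p); return o+d*(z-o[2])/d[2]
def proj(f,X):
    c=R.from_euler('xyz',f["orientation"]).as_matrix().T@(np.array(X)-f["position"]); u=f["intrinsics"]@c; return u[:2]/u[2]
def two(f,p,g,q):
    o,d=ray(f,p);a,b=ray(g,q); t,s=np.linalg.lstsq(np.c_[d,-b],a-o,rcond=None)[0]
    P,Q=o+t*d,a+s*b; return (P+Q)/2,np.linalg.norm(P-Q)
E
python3 - <<'E'
from h import *
t=grab_frame("top");s=grab_frame("side")
a=cv2.imread("pics/top0.png")
for n,p,z in[("base",(163,195),.012),("barend",(138,222),.211),("barback",(140,175),.211),("band",(255,160),.172),("knob",(366,188),.073),("phone",(206,262),.015),("pot",(418,235),.022)]: print(n,plane(t,p,z))
c=lambda im,x,y,w,h,k:cv2.resize(im[y:y+h,x:x+w],None,fx=k,fy=k,interpolation=cv2.INTER_CUBIC)
A=c(a,120,140,100,100,4);B=c(a,210,140,100,75,4);D=c(a,325,152,100,75,4)
cv2.imwrite("pics/crop.png",np.hstack([c(a,120,145,85,90,4.5)[:400],c(a,215,145,85,90,4.5)[:400]]))
cv2.imwrite("pics/amp.png",c(a,330,160,75,60,10))
E
```

```text
base [0.554  0.3931 0.012 ]
barend [0.4573 0.4005 0.211 ]
barback [0.5635 0.4017 0.211 ]
band [0.6116 0.1467 0.172 ]
knob [ 0.5684 -0.128   0.073 ]
phone [0.381  0.2744 0.015 ]
pot [ 0.4573 -0.2692  0.022 ]
```

View pics/crop.png

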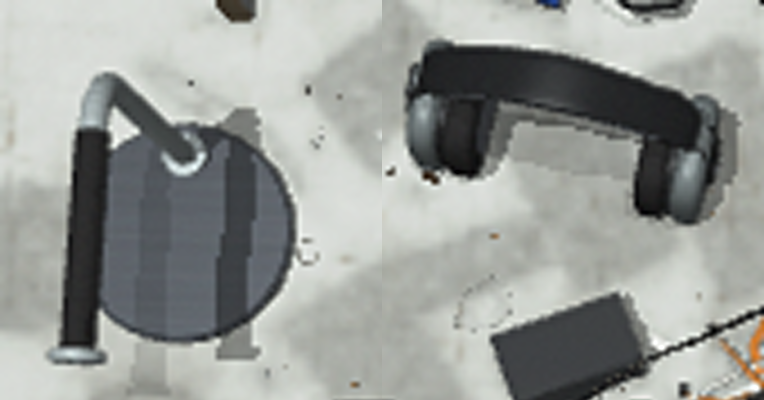

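View pics/amp.png

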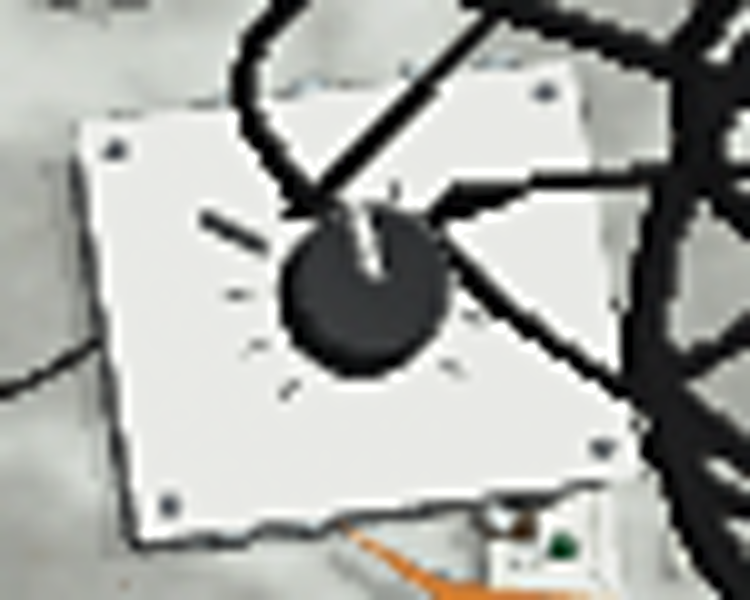

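The crops show the sleeve running from about (140.7,173.9) to (137.3,221.7) and the band centre near (256,162.5). The knob top is near (367,188), with its pointer tilted slightly left of straight back and the long mark at (353,183).

Run:
```python
from h import *
t=grab_frame("top");s=grab_frame("side")
P=lambda x,y:(330+x/10,160+y/10)
L=lambda x,y:(120+x/4.5,145+y/4.5); H=lambda x,y:(215+(x-382)/4.5,145+y/4.5)
deg=lambda v:np.degrees(np.arctan2(v[1],v[0]))
# amp
cor=[plane(t,P(*p),.046) for p in[(115,150),(545,92),(168,507),(602,447)]]
cor=np.array(cor); print("screws mid",cor.mean(0),"back yaw",deg(cor[0]-cor[2]),deg(cor[1]-cor[3]), "left",deg(cor[0]-cor[1])-90,deg(cor[2]-cor[3])-90)
k=plane(t,P(369,282),.073);print("knob",k)
a,b=plane(t,P(360,207),.073),plane(t,P(377,272),.073);print("pointer yaw",deg(a-b),deg(a-k))
m,n=plane(t,P(205,215),.046),plane(t,P(262,248),.046);print("mark yaw",deg(m-n),deg(m-k))
# bar
a,b=plane(t,L(78,345),.211),plane(t,L(93,130),.211);mid=(a+b)/2;print("bar",mid,np.linalg.norm(b-a),deg(b-a))
# headphones
c=plane(t,H(558,77),.172);e1,e2=plane(t,H(425,68),.13),plane(t,H(705,120),.13)
print("crown",c,"y axis yaw",deg(e1-e2)-90)
im=s["color"][:,:,::-1].copy()
for i,p in enumerate([c,e1,e2,k,mid,a,b]): 
    u=proj(s,p);print(u); 
im=cv2.resize(im,None,fx=4,fy=4,interpolation=cv2.INTER_CUBIC)
for p in[c,e1,e2,k,mid,a,b,c-[0,0,.172]]: cv2.circle(im,tuple((proj(s,p)*4+1.5).astype(int)),3,(0,0,255),-1)
cv2.imwrite("pics/chk.png",im[740:1300,560:1340])
```

```text
screws mid [ 0.569  -0.1318  0.046 ] back yaw 8.114421792134713 8.09614983153752 left 8.667597216823708 8.752253716299862
knob [ 0.568  -0.1303  0.073 ]
pointer yaw 13.906683450201328 6.161733896893915
mark yaw 60.00917096183109 59.32430877701989
bar [0.5121 0.4012 0.211 ] 0.10804193773541401 -0.8806589946958204
crown [0.6065 0.1487 0.172 ] y axis yaw -9.905404095378188
[226.8152 198.6496]
[202.8031 227.0274]
[249.8127 203.0768]
[295.6872 195.3785]
[183.3626 249.3207]
[209.2687 259.1801]
[159.2001 240.1249]
```

View pics/chk.png

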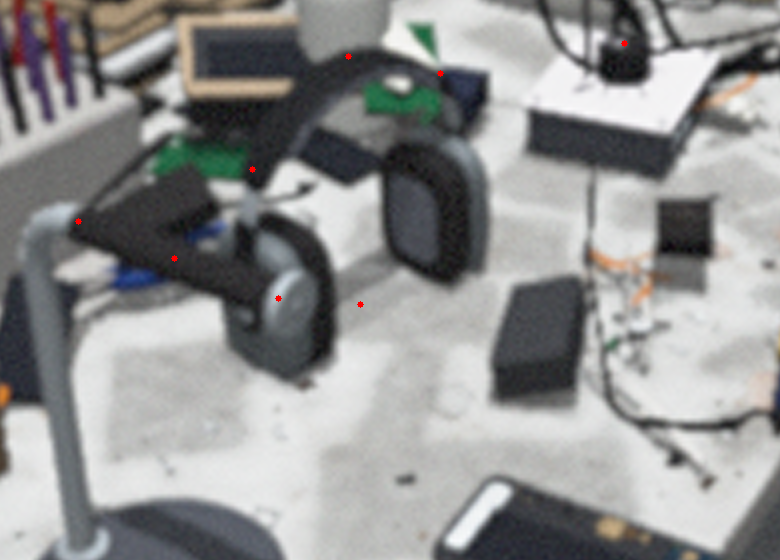

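The side view confirms the points: crown, bar centre and ends, and knob top all fall where they should. The knob comes first.

Emit:
move_arm(
  plan=[
    [[0.82, -0.52, 0, 0, 0, 0, 1], [0.82, -0.52, 0, 0, 0, 0, 1], [0.82, -0.52, 0, 0, 0, 0, 1], [0.82, -0.52, 0, 0, 0, 0, 1], [0.82, -0.52, 0, 0, 0, 0, 1], [0.82, -0.52, 0, 0, 0, 0, 1], [0.82, -0.52, 0, 0, 0, 0, 1], [0.82, -0.52, 0, 0, 0, 0, 1], [0.82, -0.52, 0, 0, 0, 0, 1], [0.82, -0.52, 0, 0, 0, 0, 1]],
  ],
  grip_force=40,
)

```text
clock: 1.3
position: [0.3295, -0.4349, 0.2314]
tool_rot: [3.142, -0.0, 0.341]
force: [-0.3, -0.1, 0.2]
grip_width: 0.0853
finger_force: 0.0
```

Emit:
move_arm(
  plan=[
    [[0.82, -0.52, 0, 0, 0, 0, 1], [0.82, -0.52, 0, 0, 0, 0, 1], [0.82, -0.52, 0, 0, 0, 0, 1], [0.82, -0.52, 0, 0, 0, 0, 1], [0.82, -0.52, 0, 0, 0, 0, 1], [0.82, -0.52, 0, 0, 0, 0, 1], [0.82, -0.52, 0, 0, 0, 0, 1], [0.82, -0.52, 0, 0, 0, 0, 1], [0.82, -0.52, 0, 0, 0, 0, 1], [0.82, -0.52, 0, 0, 0, 0, 1]],
  ],
)

```text
clock: 2.3
position: [0.449, -0.2819, 0.2314]
tool_rot: [-3.142, -0.0, 0.341]
force: [-1.3, 0.0, 0.4]
grip_width: 0.0856
finger_force: 0.0
```

Emit:
move_arm(
  plan=[
    [[0.82, -0.52, 0, 0, 0, 0, 1], [0.82, -0.52, 0, 0, 0, 0, 1], [0.82, -0.52, 0, 0, 0, 0, 1], [0.82, -0.52, 0, 0, 0, 0, 1], [0.82, -0.52, 0, 0, 0, 0, 1], [0.82, -0.52, 0, 0, 0, 0, 1], [0.82, -0.52, 0, 0, 0, 0, 1], [0.82, -0.52, 0, 0, 0, 0, 1], [0.82, -0.52, 0, 0, 0, 0, 1], [0.82, -0.52, 0, 0, 0, 0, 1]],
  ],
)

```text
clock: 3.3
position: [0.5685, -0.1291, 0.2313]
tool_rot: [-3.141, -0.0, 0.341]
force: [0.1, -0.4, 0.7]
grip_width: 0.0856
finger_force: 0.0
```

Emit:
move_arm(
  plan=[
    [[-0.03, 0.09, 1, 0, 0, 0, 1], [0, 0, 1, 0, 0, 0, 1], [0, 0, 1, 0, 0, 0, 1], [0, 0, 1, 0, 0, 0, 1], [0, 0, 1, 0, 0, 0, 1], [0, 0, 1, 0, 0, 0, 1], [0, 0, 1, 0, 0, 0, 1], [0, 0, 1, 0, 0, 0, 1], [0, 0, 0.8, 0, 0, 0, 1], [0, 0, 0.1, 0, 0, 0, 1]],
  ],
)

```text
clock: 4.3
position: [0.5673, -0.1315, 0.0517]
tool_rot: [-3.14, 0.002, 0.341]
force: [0.6, 0.6, -0.1]
grip_width: 0.0856
finger_force: 0.0
```

Emit:
move_arm(
  plan=[
    [[0, 0, 0, 0, 0, 0, -1], [0, 0, 0, 0, 0, 0, -1], [0, 0, 0, 0, 0, 0, -1], [0, 0, 0, 0, 0, 0, -1], [0, 0, 0, 0, 0, 0, -1], [0, 0, 0, 0, 0, 0, -1], [0, 0, 0, 0, 0, 0, -1], [0, 0, 0, 0, 0, 0, -1], [0, 0, 0, 0, 0, 0, -1], [0, 0, 0, 0, 0, 0, -1]],
  ],
)

```text
clock: 5.3
position: [0.5684, -0.131, 0.0547]
tool_rot: [-3.14, -0.001, 0.342]
force: [-8.1, 9.3, 19.0]
grip_width: 0.0387
finger_force: 38.0
```

Emit:
move_arm(
  plan=[
    [[0, -0.04, -0.25, 0, 0, 0, -1], [0, 0, 0, 0, 0, -0.9, -1], [0, 0, 0, 0, 0, -0.9, -1], [0, 0, 0, 0, 0, -0.9, -1], [0, 0, 0, 0, 0, -0.9, -1], [0, 0, 0, 0, 0, -0.9, -1], [0, 0, 0, 0, 0, -0.9, -1], [0, 0, 0, 0, 0, -0.9, -1], [0, 0, 0, 0, 0, -0.9, -1], [0, 0, 0, 0, 0, -0.9, -1]],
  ],
)

```text
clock: 6.3
position: [0.568, -0.1318, 0.0575]
tool_rot: [-3.141, -0.0, 1.193]
force: [10.3, -0.7, -28.0]
grip_width: 0.0378
finger_force: 49.6
```

Emit:
move_arm(
  plan=[
    [[0, 0, 0, 0, 0, 0, -1], [0, 0, 0, 0, 0, 0, -1], [0, 0, 0, 0, 0, 0, 1], [0, 0, 0, 0, 0, 0, 1], [0, 0, 0, 0, 0, 0, 1], [0, 0, 0, 0, 0, 0, 1], [0, 0, 0, 0, 0, 0, 1], [0, 0, -0.3, 0, 0, 0, 1], [0, 0, -1, 0, 0, 0, 1], [0, 0, -1, 0, 0, 0, 1]],
  ],
)

```text
clock: 7.3
position: [0.5679, -0.1316, 0.105]
tool_rot: [-3.141, 0.0, 1.189]
force: [0.4, -0.6, -0.0]
grip_width: 0.0854
finger_force: 0.0
```

Emit:
move_arm(
  plan=[
    [[0, 0, -1, 0, 0, 0, 1], [0, 0, -1, 0, 0, 0, 1], [0, 0, -1, 0, 0, 0, 1], [0.98, -0.244, -1, 0, 0, 0, 1], [0.98, -0.244, -1, 0, 0, 0, 1], [0.98, -0.244, -1, 0, 0, 0, 1], [0.98, -0.244, -1, 0, 0, 0, 1], [0.98, -0.244, 0, 0, 0, 0, 1], [0.98, -0.244, 0, 0, 0, 0, 1], [0.98, -0.244, 0, 0, 0, 0, 1]],
  ],
)

```text
clock: 8.3
position: [0.5875, 0.0092, 0.245]
tool_rot: [3.141, -0.0, 1.189]
force: [-0.1, -0.1, 0.3]
grip_width: 0.0852
finger_force: 0.0
```

Emit:
move_arm(
  plan=[
    [[0.98, -0.244, 0, 0, 0, 0, 1], [0.98, -0.244, 0, 0, 0, 0, 1], [0.98, -0.244, 0, 0, 0, 0, 1], [0.98, -0.244, 0, 0, 0, 0, 1], [0.98, -0.244, 0, 0, 0, 0, 1], [0.98, -0.244, 0, 0, 0, 0, 1], [0.98, -0.244, 0, 0, 0, 0, 1], [0, 0, 0, 0, 0, -0.99, 1], [0, 0, 0, 0, 0, -0.99, 1], [0, 0, 0, 0, 0, 0, 1]],
  ],
)

```text
clock: 9.3
position: [0.6068, 0.1484, 0.2446]
tool_rot: [-3.141, -0.0, 1.398]
force: [-0.8, 0.6, 0.7]
grip_width: 0.0856
finger_force: 0.0
```

Run:
```python
from h import *
print(observe()["position"],observe()["tool_rot"])
t=grab_frame("top");s=grab_frame("side")
a=np.ascontiguousarray(t["color"][:,:,::-1]);b=np.ascontiguousarray(s["color"][:,:,::-1])
A=cv2.resize(a[160:220,330:405],None,fx=5,fy=5,interpolation=cv2.INTER_CUBIC)
B=cv2.resize(b[165:285,190:290],None,fx=4,fy=4,interpolation=cv2.INTER_CUBIC)[:480]
o=np.zeros((480,775,3),np.uint8);o[:300,:375]=A;o[:,375:]=B;cv2.imwrite("pics/k2.png",o)
cv2.imwrite("pics/amp2.png",cv2.resize(a[160:220,330:405],None,fx=10,fy=10,interpolation=cv2.INTER_CUBIC))
```

```text
[0.6068 0.1484 0.2446] [-3.1415 -0.0001  1.3985]
```

View pics/k2.png

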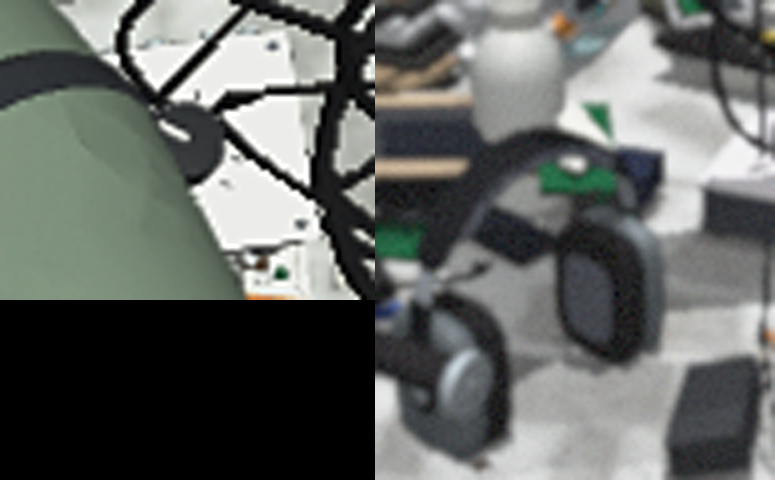

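Headphones are still in place. The partly hidden pointer is at roughly 59°, close to the long mark's 61°, and I'll re-measure it later. Grasping the band.

Emit:
move_arm(
  plan=[
    [[0, 0, 1, 0, 0, 0, 1], [0, 0, 1, 0, 0, 0, 1], [0, 0, 1, 0, 0, 0, 1], [0, 0, 0.7, 0, 0, 0, 1], [0, 0, 0.4, 0, 0, 0, 1], [0, 0, 0.23, 0, 0, 0, 1], [0, 0, 0, 0, 0, 0, 1], [0, 0, 0, 0, 0, 0, -1], [0, 0, 0, 0, 0, 0, -1], [0, 0, 0, 0, 0, 0, -1]],
  ],
  grip_force=50,
)

```text
clock: 10.4
position: [0.6071, 0.1484, 0.1582]
tool_rot: [3.141, -0.0, 1.396]
force: [0.5, -0.3, -0.6]
grip_width: 0.0441
finger_force: 0.0
```

Emit:
move_arm(
  plan=[
    [[0, 0, 0, 0, 0, 0, -1], [0, 0, 0, 0, 0, 0, -1], [0, 0, 0, 0, 0, 0, -1], [0, 0, 0, 0, 0, 0, -1], [0, 0, 0, 0, 0, 0, -1], [0, 0, 0, 0, 0, 0, -1], [0, 0, 0, 0, 0, 0, -1], [0, 0, -0.2, 0, 0, 0, -1], [0, 0, -0.3, 0, 0, 0, -1], [0, 0, -0.5, 0, 0, 0, -1]],
  ],
)

```text
clock: 11.4
position: [0.6066, 0.1483, 0.1779]
tool_rot: [-3.141, 0.0, 1.396]
force: [-1.0, -0.2, -2.0]
grip_width: 0.0277
finger_force: 49.4
```

Run:
```python
from h import *
s=grab_frame("side");b=np.ascontiguousarray(s["color"][:,:,::-1])
cv2.imwrite("pics/g1.png",cv2.resize(b[130:280,170:320],None,fx=4,fy=4,interpolation=cv2.INTER_CUBIC))
print(proj(s,[.6068,.1484,.175]))
```

```text
[226.7258 197.3958]
```

View pics/g1.png

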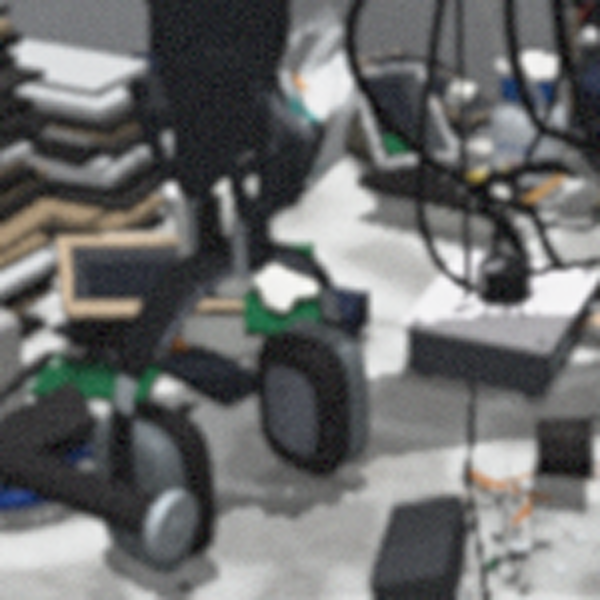

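Emit:
move_arm(
  plan=[
    [[0, 0, -0.8, 0, 0, 0, -1], [0, 0, -1, 0, 0, 0, -1], [0, 0, -1, 0, 0, 0, -1], [0, 0, -1, 0, 0, -0.38, -1], [0, 0, -1, 0, 0, -0.38, -1], [0, 0, -1, 0, 0, -0.38, -1], [0, 0, -1, 0, 0, -0.38, -1], [0, 0, -1, 0, 0, 0, -1], [0, 0, -1, 0, 0, 0, -1], [0, 0, -1, 0, 0, 0, -1]],
  ],
)

```text
clock: 12.45
position: [0.6066, 0.1484, 0.3757]
tool_rot: [3.141, -0.0, 1.556]
force: [0.2, -0.2, -2.1]
grip_width: 0.0278
finger_force: 49.6
```

Emit:
move_arm(
  plan=[
    [[0, 0, -1, 0, 0, 0, -1], [0, 0, -1, 0, 0, 0, -1], [0, 0, -0.4, 0, 0, 0, -1], [0.45, -0.176, 0, 0, 0, 0, -1], [0.9, -0.352, 0, 0, 0, 0, -1], [0.9, -0.352, 0, 0, 0, 0, -1], [0.9, -0.352, 0, 0, 0, 0, -1], [0.9, -0.352, 0, 0, 0, 0, -1], [0.9, -0.352, 0, 0, 0, 0, -1], [0.9, -0.352, 0, 0, 0, 0, -1]],
  ],
)

```text
clock: 13.45
position: [0.5619, 0.2673, 0.4207]
tool_rot: [-3.14, 0.0, 1.556]
force: [0.3, 0.2, -2.4]
grip_width: 0.0279
finger_force: 49.6
```

Emit:
move_arm(
  plan=[
    [[0.9, -0.352, 0, 0, 0, 0, -1], [0.9, -0.352, 0, 0, 0, 0, -1], [0.9, -0.352, 0, 0, 0, 0, -1], [0.9, -0.352, 0, 0, 0, 0, -1], [0.9, -0.352, 0, 0, 0, 0, -1], [0.9, -0.352, 0, 0, 0, 0, -1], [0.9, -0.352, 0, 0, 0, 0, -1], [0.4, -0.17, 0, 0, 0, 0, -1], [0, 0, 0, 0, 0, 0, -1], [0, 0, 0, 0, 0, 0, -1]],
  ],
)

```text
clock: 14.45
position: [0.5126, 0.4002, 0.4214]
tool_rot: [-3.141, 0.001, 1.555]
force: [0.7, -0.6, -2.1]
grip_width: 0.028
finger_force: 49.6
```

Run:
```python
from h import *
o=observe();print(o["position"],o["tool_rot"],o["force"],o["grip_width"])
s=grab_frame("side");t=grab_frame("top");b=np.ascontiguousarray(s["color"][:,:,::-1]);a=np.ascontiguousarray(t["color"][:,:,::-1])
A=cv2.resize(b[100:360,90:290],None,fx=2,fy=2,interpolation=cv2.INTER_CUBIC)
B=cv2.resize(a[90:220,100:200],None,fx=4,fy=4,interpolation=cv2.INTER_CUBIC)
cv2.imwrite("pics/c1.png",np.hstack([A,B]))
cv2.imwrite("pics/amp3.png",cv2.resize(a[160:220,330:405],None,fx=8,fy=8,interpolation=cv2.INTER_CUBIC))
```

```text
[0.5126 0.4002 0.4214] [-3.1415  0.0007  1.5552] [ 0.6829 -0.6404 -2.1014] 0.02797378422470878
```

View pics/c1.png

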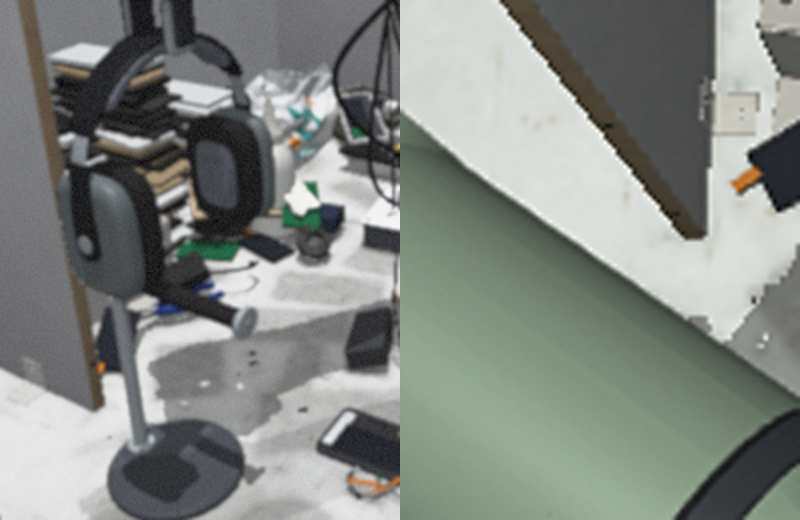

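View pics/amp3.png

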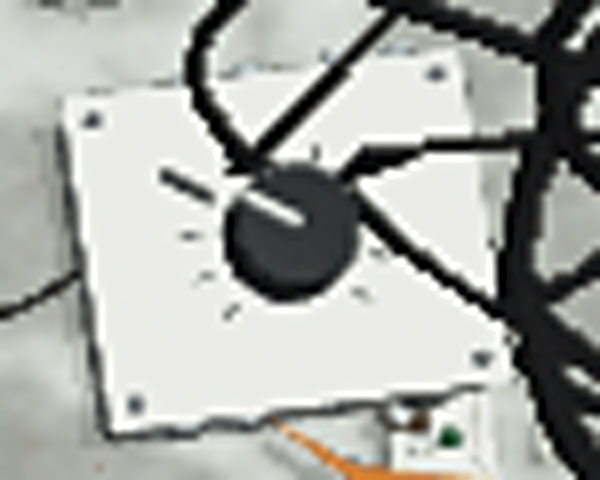

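The pointer is parallel to the long mark to within about 2°, so the knob is done. The headphones hang level and square, centred over the bar, so I'm lowering them.

Emit:
move_arm(
  plan=[
    [[0.05, -0.02, 0.6, 0, 0, 0, -1], [0, 0, 1, 0, 0, 0, -1], [0, 0, 1, 0, 0, 0, -1], [0, 0, 1, 0, 0, 0, -1], [0, 0, 1, 0, 0, 0, -1], [0, 0, 1, 0, 0, 0, -1], [0, 0, 1, 0, 0, 0, -1], [0, 0, 1, 0, 0, 0, -1], [0, 0, 1, 0, 0, 0, -1], [0, 0, 0.5, 0, 0, 0, -1]],
  ],
)

```text
clock: 15.55
position: [0.5116, 0.4007, 0.2373]
tool_rot: [-3.14, 0.002, 1.555]
force: [0.9, 0.0, -3.3]
grip_width: 0.0279
finger_force: 49.6
```

Emit:
move_arm(
  plan=[
    [[0, 0, 0.1, 0, 0, 0, -1], [0, 0, 0.1, 0, 0, 0, -1], [0, 0, 0.1, 0, 0, 0, -1], [0, 0, 0.1, 0, 0, 0, -1], [0, 0, 0.1, 0, 0, 0, -1], [0, 0, 0.1, 0, 0, 0, -1], [0, 0, 0.05, 0, 0, 0, -1], [0, 0, 0.05, 0, 0, 0, -1], [0, 0, 0, 0, 0, 0, -1], [0, 0, 0, 0, 0, 0, -1]],
  ],
)

```text
clock: 16.55
position: [0.512, 0.4019, 0.2257]
tool_rot: [-3.142, -0.0, 1.555]
force: [0.6, 0.4, -2.3]
grip_width: 0.0278
finger_force: 49.6
```

Emit:
move_arm(
  plan=[
    [[0, 0, 0.05, 0, 0, 0, -1], [0, 0, 0, 0, 0, 0, -1], [0, 0, 0.05, 0, 0, 0, -1], [0, 0, 0, 0, 0, 0, -1], [0, 0, 0.05, 0, 0, 0, -1], [0, 0, 0, 0, 0, 0, -1], [0, 0, 0.05, 0, 0, 0, -1], [0, 0, 0, 0, 0, 0, -1], [0, 0, 0, 0, 0, 0, -1], [0, 0, 0, 0, 0, 0, -1]],
  ],
)

```text
clock: 17.55
position: [0.512, 0.4019, 0.2218]
tool_rot: [3.142, -0.0, 1.555]
force: [0.2, -0.0, -2.3]
grip_width: 0.0275
finger_force: 49.6
```

Emit:
move_arm(
  plan=[
    [[0, 0, 0.05, 0, 0, 0, -1], [0, 0, 0, 0, 0, 0, -1], [0, 0, 0.05, 0, 0, 0, -1], [0, 0, 0, 0, 0, 0, -1], [0, 0, 0, 0, 0, 0, -1], [0, 0, 0, 0, 0, 0, -1], [0, 0, 0, 0, 0, 0, -1], [0, 0, 0, 0, 0, 0, -1], [0, 0, 0, 0, 0, 0, -1], [0, 0, 0, 0, 0, 0, -1]],
  ],
)

```text
clock: 18.55
position: [0.512, 0.4019, 0.2198]
tool_rot: [3.141, -0.0, 1.555]
force: [-0.7, -1.0, 4.9]
grip_width: 0.0279
finger_force: 53.3
```

Emit:
move_arm(
  plan=[
    [[0, 0, 0, 0, 0, 0, 0.2], [0, 0, 0, 0, 0, 0, 0.2], [0, 0, 0, 0, 0, 0, 0.2], [0, 0, 0, 0, 0, 0, 0.2], [0, 0, 0, 0, 0, 0, 0.2], [0, 0, 0, 0, 0, 0, 0.2], [0, 0, 0, 0, 0, 0, 0.2], [0, 0, 0, 0, 0, 0, 0.2], [0, 0, -0.1, 0, 0, 0, 0.2], [0, 0, -0.1, 0, 0, 0, 0.2]],
  ],
)

```text
clock: 19.55
position: [0.512, 0.4019, 0.2239]
tool_rot: [-3.142, -0.0, 1.555]
force: [-0.2, 0.4, 0.4]
grip_width: 0.0509
finger_force: 0.0
```

Emit:
move_arm(
  plan=[
    [[0, 0, -0.2, 0, 0, 0, 0.2], [0, 0, -0.3, 0, 0, 0, 0.2], [0, 0, -0.5, 0, 0, 0, 0.2], [0, 0, -1, 0, 0, 0, 0.2], [0, 0, -1, 0, 0, 0, 0.2], [0, 0, -1, 0, 0, 0, 0.2], [0, 0, -1, 0, 0, 0, 0.2], [0, 0, -1, 0, 0, 0, 0.2], [0, 0, 0, 0, 0, 0, 0.2], [0, 0, 0, 0, 0, 0, 0.2]],
  ],
)

```text
clock: 20.55
position: [0.5119, 0.4019, 0.3444]
tool_rot: [3.141, -0.001, 1.556]
force: [-0.0, 0.5, 0.1]
grip_width: 0.0513
finger_force: 0.0
```

Run:
```python
from h import *
o=observe();print(o["clock"],o["position"],o["force"],o["grip_width"])
s=grab_frame("side");b=np.ascontiguousarray(s["color"][:,:,::-1])
cv2.imwrite("pics/d1.png",cv2.resize(b[160:360,90:290],None,fx=3,fy=3,interpolation=cv2.INTER_CUBIC))
```

```text
20.55 [0.5119 0.4019 0.3444] [-0.0027  0.5175  0.1473] 0.05128707529330339
```

View pics/d1.png

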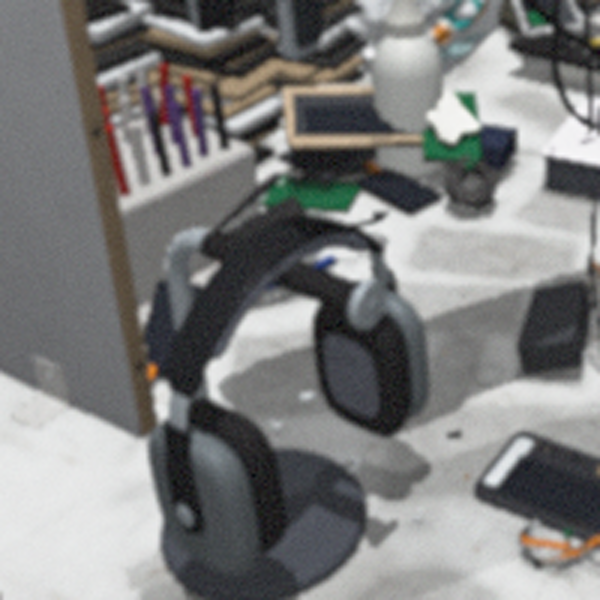

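The headphones hang upright and square on the sleeve, one cup on each side of the bar, and the gripper is clear of everything. Handing in.

```bash
python3 -c "
from workcell import job_done
print(job_done())"
```

```text
the job is handed in; nothing more can be done
None
```

The headphones hang on the stand's bar, the volume knob is at the long mark (pointer parallel to within about 2° in the picture), and the phone and pot were not touched; the job was handed in at about 20.6 s of 54 s, and no verdict came back.

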